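# Set out the gauges for the measuring machine's daily check

## Task

Set out the gauges for the measuring machine's daily check on the three round pads that stand in a row between the bolted-down bracket and the reference sphere: the ring gauge flat on the pad next to the bracket, the stepped plug upright on the pad next to the sphere, the flat steel block lying on the middle pad, and the V-block squarely on top of the block, groove up and running along the block's length. Centre each one on what carries it, set it down gently instead of dropping it, and let go of it. Do not bump the bracket or the sphere, and leave the joystick box where it is.

Things in the scene. Friction and masses are not known exactly. Their poses are not given: they have to be found in the camera images.
- block: loose flat steel block with six through holes, 75 (its x) x 50 (its y) x 25 mm high, about 0.55 kg, lying on the granite on its large face; origin at the centre of its underside, z up. Grip it across its 50 mm width
- vblock: loose steel V-block, 50 (its x) x 40 (its y) x 36 mm high, about 0.35 kg, standing groove up; the 90-degree groove, 28 mm wide and 14 mm deep, runs along its x; origin at the centre of its underside, z up. Grip it across its 40 mm width
- ring: loose steel ring gauge lying flat, outer diameter 60 mm, hole 32 mm, 22 mm high, about 0.32 kg; origin on its axis at its underside, z up
- plug: loose stepped steel plug standing upright, 60 mm high, about 0.3 kg: foot diameter 44 mm and 14 mm high, above it a straight shank of diameter 28 mm up to 56 mm; origin on its axis at its underside, z up
- pad_a: one of three identical plain grey discs fixed to the granite, diameter 70 mm, 4 mm thick; origin at the centre of its underside, z up. The three stand roughly in a row between the bracket and the reference sphere, neighbours 115 to 140 mm apart; the letter says nothing about the place in the row, and which end is the bracket's varies
- pad_b: same as pad_a, one of the three identical discs
- pad_c: same as pad_a, one of the three identical discs
- bracket: steel bearing bracket bolted to the granite at one end of the row: square foot 56 mm, a web, and a horizontal bored tube of 50 mm diameter and 44 mm length (along its y), 80 mm high in all; origin at the centre of its underside. It is 95 to 150 mm from the pad next to it and over 230 mm from the others
- ref_sphere: reference sphere fixed to the granite at the other end of the row: white ball of 25 mm diameter on a thin stem over a round steel foot of 36 mm diameter, 88 mm high in all; origin at the centre of its underside. It is 95 to 150 mm from the pad next to it and over 230 mm from the others
- pendant: loose black joystick box to the right of the work, 80 (its x) x 120 (its y) x 30 mm with a joystick to 70 mm and a red stop button; origin at the centre of its underside; not to be moved
Things that resemble listed ones, but are neither listed nor needed, are in the scene too. What is shaped like the bracket but purple or turquoise is not meant.

How it is judged:
At the end, for the whole second after the job is handed in: Ring on the pad next to the bracket, plug on the pad next to the sphere, block on the middle pad, V-block on the block: each centred within 12 mm, seated within 3 mm in height, upright within 0.08 rad; groove along the block within 0.25 rad; all released and at rest (((horizontal distance between ring and pad_a below 0.012 m and z of ring in the frame of pad_a between 0.001 and 0.007 m and horizontal distance between pad_a and bracket below 0.19 m) or (horizontal distance between ring and pad_b below 0.012 m and z of ring in the frame of pad_b between 0.001 and 0.007 m and horizontal distance between pad_b and bracket below 0.19 m) or (horizontal distance between ring and pad_c below 0.012 m and z of ring in the frame of pad_c between 0.001 and 0.007 m and horizontal distance between pad_c and bracket below 0.19 m)) and ((horizontal distance between plug and pad_a below 0.012 m and z of plug in the frame of pad_a between 0.001 and 0.007 m and horizontal distance between pad_a and ref_sphere below 0.19 m) or (horizontal distance between plug and pad_b below 0.012 m and z of plug in the frame of pad_b between 0.001 and 0.007 m and horizontal distance between pad_b and ref_sphere below 0.19 m) or (horizontal distance between plug and pad_c below 0.012 m and z of plug in the frame of pad_c between 0.001 and 0.007 m and horizontal distance between pad_c and ref_sphere below 0.19 m)) and ((horizontal distance between block and pad_a below 0.012 m and z of block in the frame of pad_a between 0.001 and 0.007 m and horizontal distance between pad_a and bracket above 0.19 m and horizontal distance between pad_a and ref_sphere above 0.19 m) or (horizontal distance between block and pad_b below 0.012 m and z of block in the frame of pad_b between 0.001 and 0.007 m and horizontal distance between pad_b and bracket above 0.19 m and horizontal distance between pad_b and ref_sphere above 0.19 m) or (horizontal distance between block and pad_c below 0.012 m and z of block in the frame of pad_c between 0.001 and 0.007 m and horizontal distance between pad_c and bracket above 0.19 m and horizontal distance between pad_c and ref_sphere above 0.19 m)) and horizontal distance between vblock and block below 0.012 m and z of vblock in the frame of block between 0.022 and 0.028 m and angle between the x axis of vblock and the x axis of block, either way round below 0.25 rad and angle between each of block, vblock, ring, plug's own z axis and vertical below 0.08 rad and linear speed of each of block, vblock, ring, plug below 0.02 m/s and angular speed of each of block, vblock, ring, plug below 0.2 rad/s and contact force between the fingers and block below 0.1 N and contact force between the fingers and vblock below 0.1 N and contact force between the fingers and ring below 0.1 N and contact force between the fingers and plug below 0.1 N); the robot touches nothing.
It fails at once if a gauge is dropped (falls free at more than 0.5 m/s, about 13 mm of fall) ((linear speed of block above 0.5 m/s and contact force between the fingers and block below 0.1 N) or (linear speed of vblock above 0.5 m/s and contact force between the fingers and vblock below 0.1 N) or (linear speed of ring above 0.5 m/s and contact force between the fingers and ring below 0.1 N) or (linear speed of plug above 0.5 m/s and contact force between the fingers and plug below 0.1 N)).
It fails at once if the bracket is bumped (over 3 N) (contact force between anything else and bracket above 3 N).
It fails at once if the reference sphere is bumped (over 3 N) (contact force between anything else and ref_sphere above 3 N).
It fails at once if the joystick box is shifted by more than 15 mm (distance of pendant from where it was at the start of the episode above 0.015 m).
It also fails if it takes over 112 s, if anything falls off the work surface, if the arm or the gripper's body presses on something with over 40 N, if the wrist force passes 120 N, or if a joint passes its speed limit or range.

## Robot

A 6-joint arm with a two-finger parallel gripper is mounted at the origin on the work surface. World frame = base frame: x ahead of the robot, y to its left, z up, the work surface at z = 0. Lengths are in m, angles in rad, forces in N, time in s.
With the tool pointing down it reaches from about 0.3 to 0.775 m from the base axis. Payload 14.6 kg.
Tool frame: the origin (TCP) lies between the finger pads; the fingertips stand 22 mm ahead of it and the grasp point (between the pads) lies 3 mm ahead of it (ctrl.tip_reach is the distance from the TCP to the fingertips, in m); z points along the fingers, y is the direction in which the jaws open and shut (so a half turn about z gives the same grasp; the last joint's range is limited). The gripper opens to 94 mm and grips with 3 to 60 N. Pads are 16 mm wide; open, the fingers measure 119 mm over their backs; the gripper's body (75 mm by 177 mm) begins 78 mm behind the grasp point.
Start: joints at [-1.311, 0.3, 1.521, -0, 1.321, -0.067], TCP at [0.177, -0.521, 0.227] pointing down, gripper open.
Joint ranges: [-3.03, 3.03], [-0.79, 2.21], [0.23, 2.52], [-1.04, 4.18], [0, 3.07], [-2.55, 2.55]. Speed limits (rad/s): [2.22, 2.22, 2.57, 3.14, 3.14, 3.14].

## Interface

Orientations are given as [roll, pitch, yaw] about the fixed x, y, z axes, in that order (R = Rz(yaw) Ry(pitch) Rx(roll)).
In Python, from station import ctrl gives the robot as it stands. The module is installed in compiled form; this text tells all that it offers.
- The arm moves only by the shell command python3 -m creep 'ROWS' [OPENING] [FORCE]. ROWS is a JSON object of lists of equal length, an entry for each row: "xyz": the shift along the tool's x, y, z in mm, a list of three; "spin": the turn about the tool's z in rad. In form: {"xyz": [[tx, ty, tz], ...], "spin": [spin, ...]}. A call has 1 to 5 rows; each row shifts and turns the commanded pose from where the row before left it, along the tool's axes as they then stand; what a row does not reach is not made up. A row lasts 1/8 s, in which the tool goes at most 62.5 mm and 10.7 degrees, less where a joint would pass 70% of its speed; a pose out of reach is approached as far as the arm can. A call with a gripper value outside its range is refused whole. OPENING is the finger opening in mm, from 0 to 94, set as the call begins (- or left out, the last holds). The fingers move at their own pace and stop on an object; FORCE is the grip in N (left out, the last holds). Time passes only in rows, so rows that do not move let the fingers close. It gives the time, the measured TCP pose, the force and the opening at its end, in the units of the state.
- ctrl.get_obs(): the state, without advancing time (a new reading comes with each control period).
- ctrl.camera(name): name is "side" or "top" or "wrist"; returns the picture (480x640x3 uint8, red, green, blue); there is no depth.
- ctrl.camera_model(name): a dict with "fx", "fy", "cx", "cy" (pixels), "R" (3x3) and "t" (3): a world point X has camera coordinates R X + t. Camera axes: x right, y down, z forward; pixel columns grow to the right and rows downward; lengths in m; the calibration is good to about 2 mm. A picture is of the moment at which its call begins: read the wrist's pose just before it. camera_model takes no time and is no camera call; for the wrist camera it gives the pose at the moment of the call.
- ctrl.hand_in(): hands the job in, once; it reports no verdict.
The state is a dict: "time_s": time; "qpos": joint angles; "joint_vel": joint speeds; "tau": joint torques, N m; "ee_pos": TCP position; "eef_rot": TCP orientation; "force": force on the tool from outside, world axes, zero at the start; "moment": the same for the moment, N m; "grip_width": finger opening in m.
Only numpy, scipy, OpenCV 4.12 (cv2) and the standard library are available. Lean on these libraries where they do the work, as an engineer would, in place of code of your own. Each camera call takes 0.05 s, during which the arm holds its last target.

## Working session

There is one attempt and no reset: what is moved stays moved. The work goes in short steps, Python scripts to look and compute and a shell command to move; the robot and the scene stay as the last step left them, time stands still between calls to the robot, and variables do not carry over. Pictures are saved under pics/ and viewed, and the job is handed in when it is done.

```bash
mkdir -p pics; python3 - <<'E'
from station import ctrl
import cv2
o=ctrl.get_obs(); print(o)
for n in("top","side","wrist"):
    im=ctrl.camera(n); cv2.imwrite(f"pics/{n}0.png",im[:,:,::-1]); print(n,ctrl.camera_model(n))
E
```

```text
{'time_s': 0.0, 'qpos': array([-1.31058419e+00,  3.00465694e-01,  1.52158908e+00, -6.95697996e-06,
        1.32070898e+00, -6.66241597e-02]), 'joint_vel': array([-0.00162668,  0.00113076,  0.00112524, -0.00117592,  0.00082023,
       -0.00192548]), 'tau': array([ 1.70137955e-03, -5.31800365e+01, -3.52734625e+01,  7.08798040e-02,
        2.44703132e-02, -1.32747095e-04]), 'ee_pos': array([ 0.17649694, -0.52065467,  0.2268859 ]), 'eef_rot': array([-3.14042370e+00, -7.12424178e-05,  3.26837978e-01]), 'force': array([ 0.26231579,  1.14190691, -0.26032875]), 'moment': array([-0.00707481,  0.02440144, -0.03216151]), 'grip_width': 0.0940909676154851}
top {'fx': 508.38458000736745, 'fy': 508.38458000736745, 'cx': 313.9888929246126, 'cy': 235.35882486845907, 'R': array([[-0.00387004, -0.99999153,  0.0014005 ],
       [-0.99837492,  0.00378415, -0.05686128],
       [ 0.0568555 , -0.00161828, -0.99838111]]), 't': array([-0.0604663 ,  0.51989466,  1.27060463])}
side {'fx': 600.1711856597998, 'fy': 600.1711856597998, 'cx': 313.0933010162415, 'cy': 237.0368792655184, 'R': array([[-0.94941333, -0.31384875,  0.01064346],
       [-0.24609556,  0.72254659, -0.64603669],
       [ 0.19506741, -0.61597515, -0.76323215]]), 't': array([0.49673945, 0.21983562, 1.15250677])}
wrist {'fx': 333.6297423308311, 'fy': 333.6297423308311, 'cx': 313.07135472359505, 'cy': 233.9966414360026, 'R': array([[ 0.32076934, -0.9471568 , -0.0010095 ],
       [-0.92259418, -0.31269163,  0.22592902],
       [-0.21430587, -0.07153974, -0.97414324]]), 't': array([-0.54947255, -0.02303766,  0.3898955 ])}
```

View pics/top0.png

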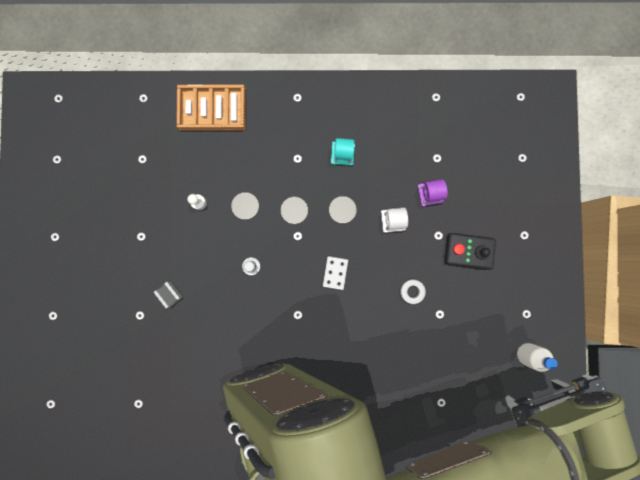

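View pics/side0.png

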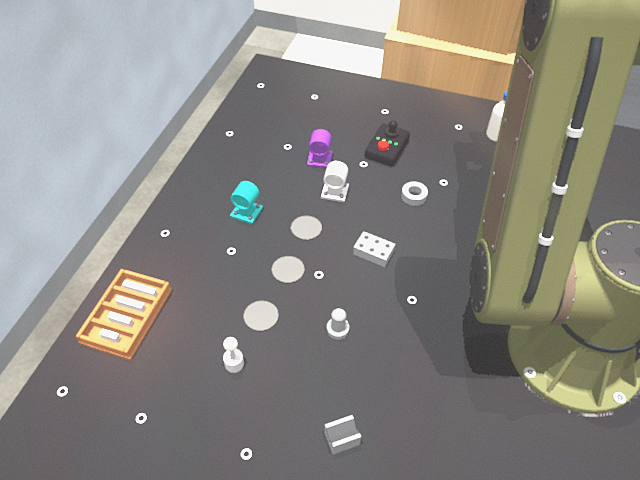

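View pics/wrist0.png

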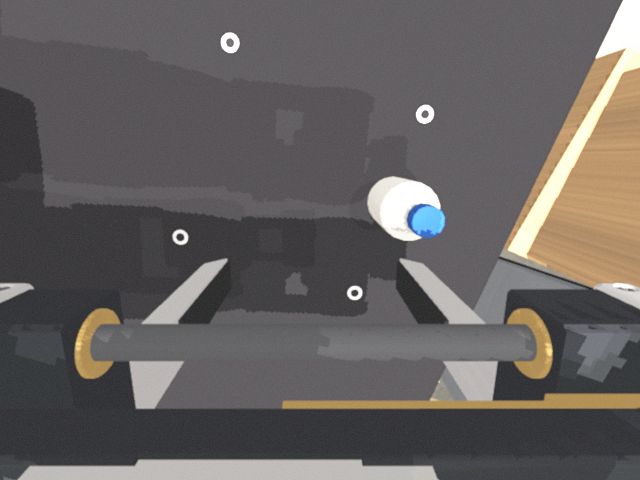

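Top picture: the steel bracket is at (395,219), with turquoise (343,151) and purple (432,192) decoys. The ring is at (413,292), with small floor inserts as lookalikes. Pads are at (343,209), (294,210) and (245,206), the sphere at (197,202), the plug at (251,267), the block at (336,273) and the V-block at (167,295). I'll check these in an enlarged crop.

```bash
cat > h.py <<'E'
from station import ctrl
import numpy as np, cv2
def bp(name,u,v,z,m=None):
    m=m or ctrl.camera_model(name)
    R=np.array(m["R"]);t=np.array(m["t"])
    d=R.T@np.array([(u-m["cx"])/m["fx"],(v-m["cy"])/m["fy"],1]); c=-R.T@t
    return c+d*(z-c[2])/d[2]
def crop(src,dst,x0,y0,w,h,s):
    im=cv2.imread(src)[y0:y0+h,x0:x0+w]
    im=cv2.resize(im,None,fx=s,fy=s,interpolation=cv2.INTER_CUBIC)
    st=10 if s>=4 else 20
    for x in range((x0//st+1)*st,x0+w,st): cv2.line(im,((x-x0)*s,0),((x-x0)*s,6),(0,255,255),1); cv2.putText(im,str(x),((x-x0)*s-10,18),0,.35,(0,255,255),1)
    for y in range((y0//st+1)*st,y0+h,st): cv2.line(im,(0,(y-y0)*s),(6,(y-y0)*s),(0,255,255),1); cv2.putText(im,str(y),(8,(y-y0)*s+4),0,.35,(0,255,255),1)
    cv2.imwrite(dst,im)
E
python3 - <<'E'
from h import *
crop("pics/top0.png","pics/c1.png",150,180,150,130,5)
crop("pics/top0.png","pics/c2.png",290,180,150,130,5)
E
```

```text
(no output)
```

View pics/c1.png

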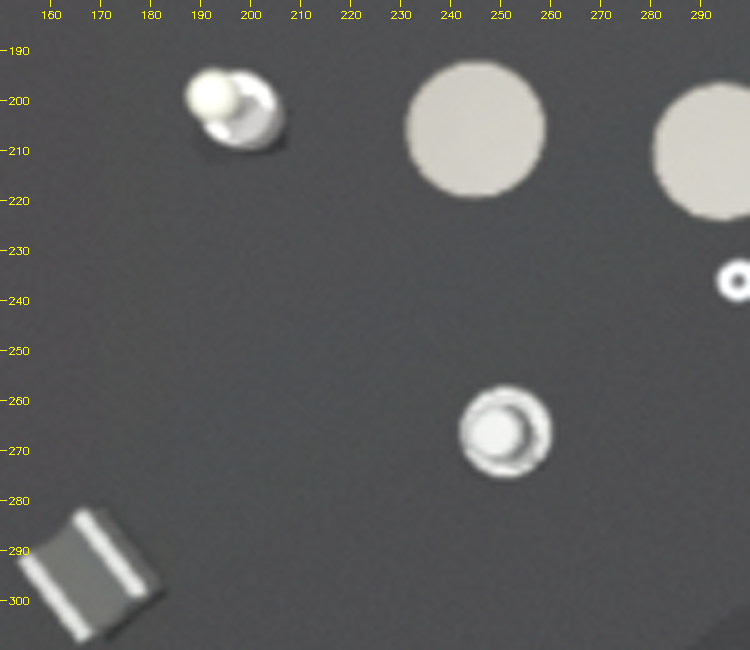

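View pics/c2.png

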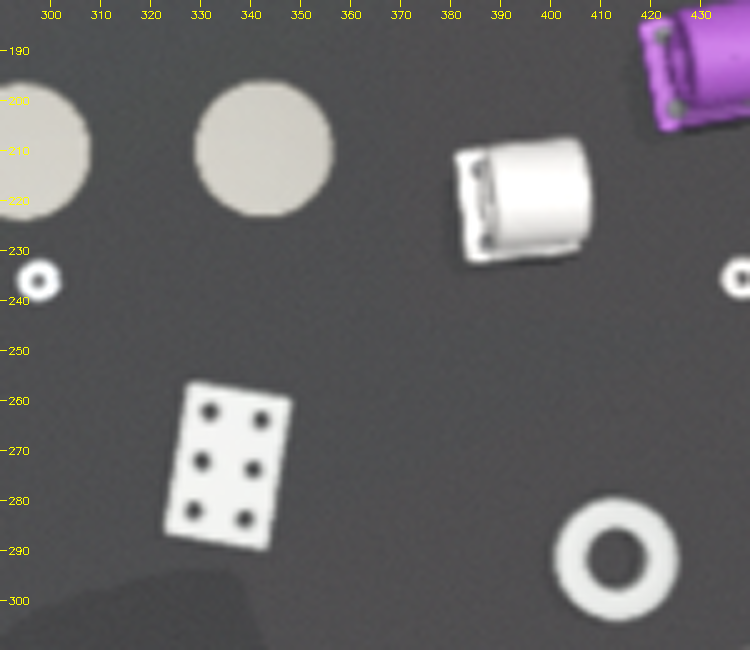

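```bash
cat > pos.py <<'E'
from h import *
P={}
def T(n,u,v,z): P[n]=bp("top",u-.4,v-.4,z)[:2]
T("padB",342.8,209.7,.004);T("padM",294.4,210.3,.004);T("padS",245.2,205.8,.004)
T("sph",198.8,202.5,.012);T("plug",251.2,266.4,.014);T("vb",166.65,295.2,.036);T("block",335.6,273.3,.025);T("ring",413.3,291.9,.022);T("brk",396,221,.03)
a=bp("top",154.9,291,.036);b=bp("top",166.3,306.8,.036);d=b-a;P_vyaw=np.arctan2(d[1],d[0])
a=bp("top",0,0,.025);b=bp("top",-4.7,30.2,.025);d=b-a;P_byaw=np.arctan2(d[1],d[0])
E
python3 - <<'E'
from pos import *
for k,v in P.items(): print(k,(v*1000).round(1),np.hypot(*v).round(3))
print("v yaw",P_vyaw,"b yaw",P_byaw)
for a,b in[("padB","brk"),("padB","padM"),("padM","padS"),("padS","sph")]: print(a,b,np.linalg.norm(P[a]-P[b]))
# cross-check with side view pads
for n,u,v in[("padB",306,227.5),("padM",288,269),("padS",261,315)]: print(n,bp("side",u,v,.004)*1000)
E
```

```text
padB [ 586.8 -135.4] 0.602
padM [585.7 -11.6] 0.586
padS [597.7 114.2] 0.609
sph [605.6 231.1] 0.648
plug [442.9  97.1] 0.453
vb [372.8 303. ] 0.48
block [ 424.9 -115.1] 0.44
ring [ 377.8 -309.1] 0.488
brk [ 555.  -266.9] 0.616
v yaw -2.5069258123907643 b yaw 3.0221908240795092
padB brk 0.13525198249511383
padB padM 0.12378235675281687
padM padS 0.12639706943063583
padS sph 0.11718179110936693
padB [ 583.46073894 -131.51443527    4.        ]
padM [582.06536686  -8.92937757   4.        ]
padS [593.95991761 116.23496304   4.        ]
```

```bash
cat > d.py <<'E'
import sys
from pos import *
COR=np.array([-.0018,.0015])
def delta(x,y,z,yaw):
    o=ctrl.get_obs();p=o["ee_pos"];psi=o["eef_rot"][2]
    dx,dy=x-p[0],y-p[1];c,s=np.cos(psi),np.sin(psi)
    print("tool mm",np.round([(c*dx+s*dy)*1e3,(s*dx-c*dy)*1e3,(p[2]-z)*1e3],1),"spin",round(-((yaw-psi+np.pi)%(2*np.pi)-np.pi),3),"after-spin axes use per-row; pos",p.round(4),"rot",o["eef_rot"].round(3),"t",o["time_s"])
if __name__=="__main__":
    n=sys.argv[1];z=float(sys.argv[2]);yaw=float(sys.argv[3])
    q=P[n]+COR;print(n,q.round(4));delta(q[0],q[1],z,yaw)
E
python3 d.py ring .13 .327
python3 -m creep '{"xyz":[[51,-27.5,-0],[51,-27.5,20],[51,-27.5,20],[51,-27.5,20],[51,-27.5,20]],"spin":[0,0,0,0,0]}' 94 40
python3 -m creep '{"xyz":[[0,0,0],[0,0,0]],"spin":[0,0]}'
python3 d.py ring .13 .327
```

```text
ring [ 0.376  -0.3076]
tool mm [ 257.3 -137.8   97. ] spin -0.0 after-spin axes use per-row; pos [ 0.1765 -0.5207  0.227 ] rot [-3.141 -0.     0.327] t 0.15
time_s: 0.78
ee_pos: [0.3749, -0.3072, 0.1469]
eef_rot: [3.141, -0.0, 0.327]
force: [-0.5, -0.4, 0.3]
grip_width: 0.0942
time_s: 1.02
ee_pos: [0.3738, -0.3091, 0.1476]
eef_rot: [3.141, 0.0, 0.327]
force: [-0.3, -0.4, -0.6]
grip_width: 0.0939
ring [ 0.376  -0.3076]
tool mm [ 2.5 -0.7 17.6] spin 0.0 after-spin axes use per-row; pos [ 0.3738 -0.3091  0.1476] rot [3.141 0.    0.327] t 1.025
```

Tracking is good. I'll check the ring with the wrist camera.

```bash
python3 - <<'E'
from h import *
m=ctrl.camera_model("wrist")
im=ctrl.camera("wrist"); cv2.imwrite("pics/w1.png",im[:,:,::-1])
R=np.array(m["R"]);t=np.array(m["t"])
for X in([.376,-.3076,.022],[.3778,-.3091,.022]):
    c=R@np.array(X)+t; print(m["fx"]*c[0]/c[2]+m["cx"],m["fy"]*c[1]/c[2]+m["cy"])
E
```

```text
312.4148626336258 230.97907996110223
314.7163862590273 229.6042871931068
```

View pics/w1.png

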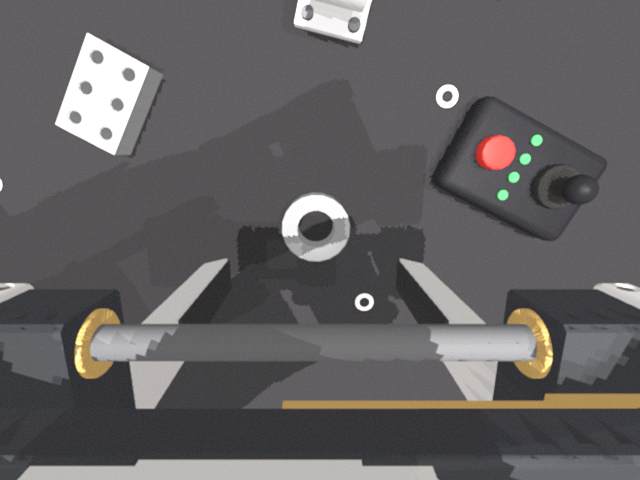

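The wrist view shows the ring centre at about (316,226), against the uncorrected prediction of (315,230). So I'll use the top-camera positions without correction. Descending on the ring.

```bash
sed -i 's/^COR=.*/COR=np.zeros(2)/' d.py
python3 -m creep '{"xyz":[[4,1,30],[0,0,40],[0,0,30],[0,0,15],[0,0,6]],"spin":[0,0,0,0,0]}'
python3 -m creep '{"xyz":[[0,0,0],[0,0,0],[0,0,0],[0,0,0]],"spin":[0,0,0,0]}' 50 40
python3 d.py padB .13 .327
```

```text
time_s: 1.7
ee_pos: [0.3777, -0.3091, 0.0264]
eef_rot: [3.142, 0.0, 0.326]
force: [0.1, -0.0, -0.8]
grip_width: 0.0942
time_s: 2.2
ee_pos: [0.3783, -0.3087, 0.0269]
eef_rot: [3.141, -0.0, 0.327]
force: [0.0, -0.1, 3.1]
grip_width: 0.0597
padB [ 0.5868 -0.1354]
tool mm [ 253.1  -97.2 -103.1] spin -0.0 after-spin axes use per-row; pos [ 0.3783 -0.3087  0.0269] rot [ 3.141 -0.     0.327] t 2.2
```

```bash

python3 -m creep '{"xyz":[[0,0,-20],[0,0,-40],[20,-5,-40],[40,-15,-10],[48,-20,0]],"spin":[0,0,0,0,0]}'
python3 -m creep '{"xyz":[[50,-20,0],[50,-20,0],[35,-13,0],[10,-4,0],[0,0,0]],"spin":[0,0,0,0,0]}'
python3 d.py padB .031 .327
python3 - <<'E'
from h import *
m=ctrl.camera_model("wrist")
im=ctrl.camera("wrist"); cv2.imwrite("pics/w2.png",im[:,:,::-1])
R=np.array(m["R"]);t=np.array(m["t"])
for X in([.5868,-.1354,.004],[.5857,-.0116,.004]):
    c=R@np.array(X)+t; print(m["fx"]*c[0]/c[2]+m["cx"],m["fy"]*c[1]/c[2]+m["cy"])
E
```

```text
time_s: 2.82
ee_pos: [0.4683, -0.2355, 0.1374]
eef_rot: [3.14, -0.001, 0.325]
force: [0.7, 0.7, -3.9]
grip_width: 0.0596
time_s: 3.45
ee_pos: [0.5861, -0.1353, 0.1359]
eef_rot: [-3.141, 0.001, 0.327]
force: [-0.5, -0.1, -4.5]
grip_width: 0.0595
padB [ 0.5868 -0.1354]
tool mm [  0.5   0.3 104.9] spin 0.0 after-spin axes use per-row; pos [ 0.5861 -0.1353  0.1359] rot [-3.141e+00  1.000e-03  3.270e-01] t 3.45
313.68810208861765 231.41673132955248
177.37871081086908 187.57129092313718
```

View pics/w2.png

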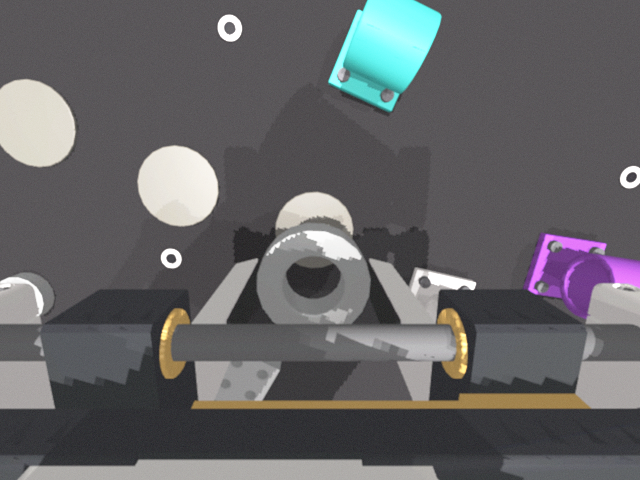

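```bash

python3 -m creep '{"xyz":[[1,0,30],[0,0,35],[0,0,25],[0,0,8],[0,0,3]],"spin":[0,0,0,0,0]}'
python3 -m creep '{"xyz":[[0,0,1.5],[0,0,1.5],[0,0,0]],"spin":[0,0,0]}'
```

```text
time_s: 4.12
ee_pos: [0.5873, -0.1357, 0.0359]
eef_rot: [3.141, -0.0, 0.326]
force: [0.3, -0.2, -3.9]
grip_width: 0.0596
time_s: 4.5
ee_pos: [0.5876, -0.1351, 0.0328]
eef_rot: [3.141, -0.0, 0.327]
force: [0.0, 0.1, -3.2]
grip_width: 0.0595
```

```bash

python3 -m creep '{"xyz":[[0,0,1],[0,0,0.7],[0,0,0]],"spin":[0,0,0]}'
```

```text
time_s: 4.88
ee_pos: [0.5875, -0.135, 0.031]
eef_rot: [3.142, -0.0, 0.327]
force: [-2.1, 1.3, -0.1]
grip_width: 0.0595
```

Contact: the force has gone from -3.9 to about 0. Releasing the ring.

```bash

python3 -m creep '{"xyz":[[0,0,0],[0,0,0],[0,0,0]],"spin":[0,0,0]}' 78
python3 -m creep '{"xyz":[[0,0,-15],[0,0,-30],[0,0,-40],[0,0,-15],[0,0,0]],"spin":[0,0,0,0,0]}'
python3 d.py block .13 -.119
python3 - <<'E'
from h import *
im=ctrl.camera("wrist"); cv2.imwrite("pics/w3.png",im[:,:,::-1])
E
```

```text
time_s: 5.25
ee_pos: [0.5876, -0.1351, 0.0309]
eef_rot: [3.141, -0.0, 0.327]
force: [-0.1, -0.1, -0.7]
grip_width: 0.0778
time_s: 5.88
ee_pos: [0.5877, -0.1351, 0.1315]
eef_rot: [3.141, -0.001, 0.327]
force: [-0.5, -0.2, -0.7]
grip_width: 0.0779
block [ 0.4249 -0.1151]
tool mm [-147.7  -71.3    1.5] spin 0.446 after-spin axes use per-row; pos [ 0.5877 -0.1351  0.1315] rot [ 3.141e+00 -1.000e-03  3.270e-01] t 5.875
```

View pics/w3.png

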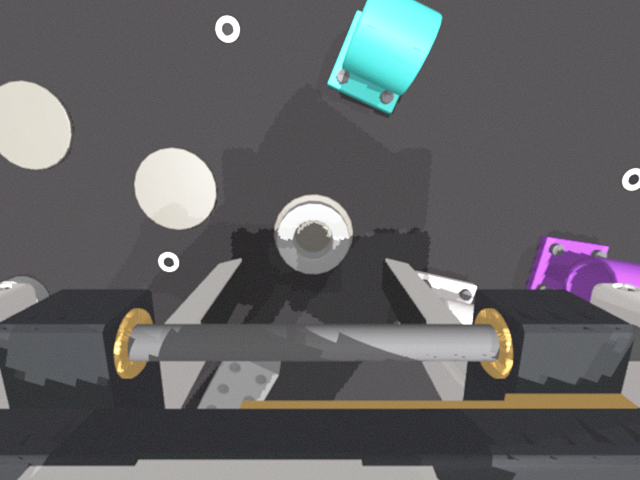

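The ring sits concentric on its pad at about (313,234). On to the block.

```bash

python3 -m creep '{"xyz":[[-30,-14,0],[-45,-22,0],[-45,-22,0],[-22,-11,0],[-6,-2,0]],"spin":[0,0,0,0,0]}' 94
python3 -m creep '{"xyz":[[0,0,0],[0,0,0],[0,0,0],[0,0,0]],"spin":[0.15,0.15,0.146,0]}'
python3 d.py block .026 -.119
python3 - <<'E'
from pos import *
m=ctrl.camera_model("wrist")
im=ctrl.camera("wrist"); cv2.imwrite("pics/w4.png",im[:,:,::-1])
R=np.array(m["R"]);t=np.array(m["t"])
c,s=np.cos(-.119),np.sin(-.119);q=P["block"]
for a,b in((37.5,25),(37.5,-25),(-37.5,-25),(-37.5,25)):
    X=np.array([q[0]+(c*a-s*b)/1e3,q[1]+(s*a+c*b)/1e3,.025])
    k=R@X+t; print(m["fx"]*k[0]/k[2]+m["cx"],m["fy"]*k[1]/k[2]+m["cy"])
E
```

```text
time_s: 6.55
ee_pos: [0.4234, -0.1151, 0.1299]
eef_rot: [-3.141, 0.001, 0.327]
force: [-0.1, -1.5, -0.6]
grip_width: 0.0939
time_s: 7.05
ee_pos: [0.4249, -0.1154, 0.1301]
eef_rot: [-3.141, 0.001, -0.118]
force: [-0.2, -0.4, -0.0]
grip_width: 0.0943
block [ 0.4249 -0.1151]
tool mm [  0.   -0.3 104.1] spin 0.001 after-spin axes use per-row; pos [ 0.4249 -0.1154  0.1301] rot [-3.141e+00  1.000e-03 -1.180e-01] t 7.05
281.2578560393544 192.91303242128802
344.9278724306793 192.94693997626794
342.94055102443383 282.7906248577481
283.15553241505444 282.7536643548733
```

View pics/w4.png

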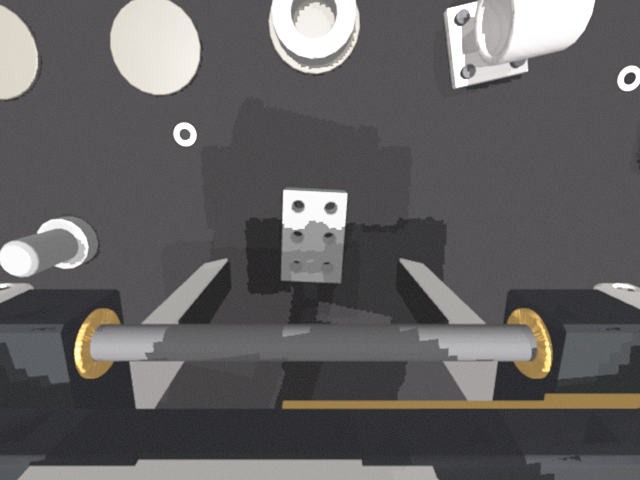

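The block is centred in the wrist view, corners (284,189) to (343,283), with a residual turn of about 0.03 rad. I'll trim that and grip.

```bash

python3 -m creep '{"xyz":[[1,0,30],[0,0,40],[0,0,22],[0,0,8],[0,0,4]],"spin":[0.03,0,0,0,0]}'
python3 -m creep '{"xyz":[[0,0,0],[0,0,0],[0,0,0],[0,0,0],[0,0,0]],"spin":[0,0,0,0,0]}' 40 50
python3 -m creep '{"xyz":[[0,0,-20],[0,0,-40],[0,0,-40],[0,0,-5],[0,0,0]],"spin":[0,0,0,0,0]}'
python3 d.py padM .031 -.149
```

```text
time_s: 7.72
ee_pos: [0.4258, -0.1155, 0.0268]
eef_rot: [3.142, -0.0, -0.148]
force: [0.1, 0.1, 0.5]
grip_width: 0.0939
time_s: 8.35
ee_pos: [0.4255, -0.1155, 0.0269]
eef_rot: [-3.142, -0.0, -0.149]
force: [-0.2, 1.2, 1.3]
grip_width: 0.0498
time_s: 8.98
ee_pos: [0.425, -0.1153, 0.1307]
eef_rot: [-3.141, 0.001, -0.149]
force: [-0.3, 0.3, -4.6]
grip_width: 0.0494
padM [ 0.5857 -0.0116]
tool mm [ 143.5 -126.4   99.7] spin -0.0 after-spin axes use per-row; pos [ 0.425  -0.1153  0.1307] rot [-3.141e+00  1.000e-03 -1.490e-01] t 8.975
```

```bash

python3 -m creep '{"xyz":[[20,-18,0],[40,-35,0],[42,-37,0],[32,-28,0],[9.5,-8.4,0]],"spin":[0,0,0,0,0]}'
python3 -m creep '{"xyz":[[0,0,0],[0,0,0]],"spin":[0,0]}'
python3 d.py padM .031 -.149
```

```text
time_s: 9.6
ee_pos: [0.5866, -0.0104, 0.1288]
eef_rot: [3.141, 0.004, -0.148]
force: [-0.1, 0.0, -5.2]
grip_width: 0.0496
time_s: 9.85
ee_pos: [0.5852, -0.0125, 0.131]
eef_rot: [3.141, 0.001, -0.15]
force: [-0.2, 0.6, -4.4]
grip_width: 0.0494
padM [ 0.5857 -0.0116]
tool mm [  0.3  -0.9 100. ] spin -0.001 after-spin axes use per-row; pos [ 0.5852 -0.0125  0.131 ] rot [ 3.141e+00  1.000e-03 -1.500e-01] t 9.85
```

```bash

python3 -m creep '{"xyz":[[0,-1,30],[0,0,35],[0,0,20],[0,0,8],[0,0,3]],"spin":[0,0,0,0,0]}'
python3 -m creep '{"xyz":[[0,0,1.5],[0,0,0.8],[0,0,0.8],[0,0,0]],"spin":[0,0,0,0]}'
```

```text
time_s: 10.48
ee_pos: [0.5863, -0.0112, 0.0361]
eef_rot: [-3.142, -0.0, -0.15]
force: [0.9, -0.1, -4.4]
grip_width: 0.0495
time_s: 10.98
ee_pos: [0.5863, -0.0108, 0.0327]
eef_rot: [3.142, -0.0, -0.149]
force: [1.0, -0.5, -5.1]
grip_width: 0.0496
```

```bash

python3 -m creep '{"xyz":[[0,0,0.8],[0,0,0.8],[0,0,0]],"spin":[0,0,0]}'
```

```text
time_s: 11.35
ee_pos: [0.5863, -0.0108, 0.031]
eef_rot: [-3.142, 0.0, -0.149]
force: [0.2, -0.3, -4.0]
grip_width: 0.0497
```

```bash

python3 -m creep '{"xyz":[[0,0,0.6],[0,0,0]],"spin":[0,0]}'
```

```text
time_s: 11.6
ee_pos: [0.5864, -0.0108, 0.0309]
eef_rot: [-3.142, -0.0, -0.149]
force: [-4.3, -0.4, 4.7]
grip_width: 0.0499
```

Contact (Fz +4.7). Releasing the block, then moving to the plug.

```bash

python3 -m creep '{"xyz":[[0,0,0],[0,0,0],[0,0,0]],"spin":[0,0,0]}' 70
python3 -m creep '{"xyz":[[0,0,-15],[0,0,-30],[0,0,-40],[0,0,-15],[0,0,0]],"spin":[0,0,0,0,0]}'
python3 d.py plug .14 -.149
python3 - <<'E'
from h import *
im=ctrl.camera("wrist"); cv2.imwrite("pics/w5.png",im[:,:,::-1])
E
```

```text
time_s: 11.98
ee_pos: [0.5864, -0.0108, 0.0304]
eef_rot: [-3.142, -0.0, -0.149]
force: [-0.4, 0.2, 0.6]
grip_width: 0.0699
time_s: 12.6
ee_pos: [0.5866, -0.0108, 0.1312]
eef_rot: [-3.141, -0.002, -0.149]
force: [0.0, -0.3, -0.1]
grip_width: 0.0699
plug [0.4429 0.0971]
tool mm [-158.1  -85.4   -8.8] spin -0.0 after-spin axes use per-row; pos [ 0.5866 -0.0108  0.1312] rot [-3.141e+00 -2.000e-03 -1.490e-01] t 12.6
```

View pics/w5.png

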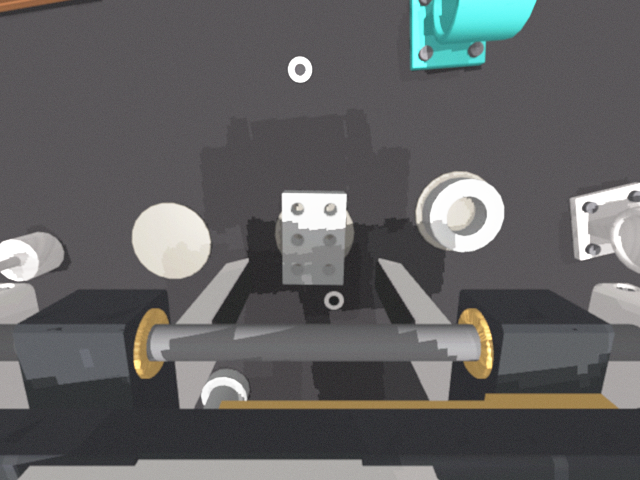

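The block is centred on the middle pad, with its corners (283,191) to (345,284) around the pad centre of about (315,233). Going to the plug.

```bash

python3 -m creep '{"xyz":[[-25,-13,-10],[-45,-24,0],[-45,-25,0],[-34,-19,0],[-9,-4.4,0]],"spin":[0,0,0,0,0]}' 94
python3 -m creep '{"xyz":[[0,0,0],[0,0,0]],"spin":[0,0]}'
python3 d.py plug .041 -.149
python3 - <<'E'
from pos import *
m=ctrl.camera_model("wrist")
im=ctrl.camera("wrist"); cv2.imwrite("pics/w6.png",im[:,:,::-1])
R=np.array(m["R"]);t=np.array(m["t"])
for z in(.014,.06):
    k=R@np.append(P["plug"],z)+t; print(m["fx"]*k[0]/k[2]+m["cx"],m["fy"]*k[1]/k[2]+m["cy"])
E
```

```text
time_s: 13.28
ee_pos: [0.4411, 0.098, 0.1394]
eef_rot: [3.141, 0.002, -0.148]
force: [0.8, 0.6, 0.8]
grip_width: 0.0943
time_s: 13.52
ee_pos: [0.4435, 0.0966, 0.1401]
eef_rot: [3.141, 0.0, -0.15]
force: [0.1, 0.3, 0.2]
grip_width: 0.0941
plug [0.4429 0.0971]
tool mm [-0.6 -0.5 99.1] spin -0.001 after-spin axes use per-row; pos [0.4435 0.0966 0.1401] rot [ 3.141  0.    -0.15 ] t 13.525
312.8725599509164 234.19182801945155
312.8360093045471 248.33466642642918
```

View pics/w6.png

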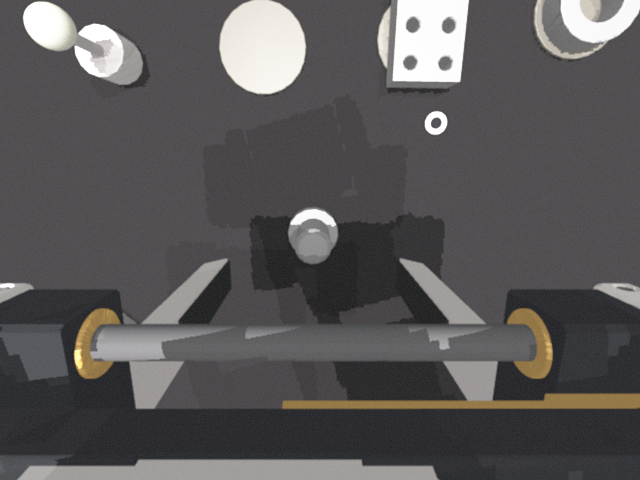

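The plug is where predicted: foot at (313,234), top at (313,248). Gripping it and lifting.

```bash

python3 -m creep '{"xyz":[[0,-0.5,30],[0,0,35],[0,0,22],[0,0,8],[0,0,4]],"spin":[0,0,0,0,0]}'
python3 -m creep '{"xyz":[[0,0,0],[0,0,0],[0,0,0],[0,0,0],[0,0,0]],"spin":[0,0,0,0,0]}' 15 45
python3 -m creep '{"xyz":[[0,0,-15],[0,0,-35],[0,0,-40],[0,0,-10],[0,0,0]],"spin":[0,0,0,0,0]}'
python3 d.py padS .045 -.149
```

```text
time_s: 14.2
ee_pos: [0.4433, 0.0974, 0.0415]
eef_rot: [-3.142, -0.0, -0.15]
force: [0.8, 0.0, 0.9]
grip_width: 0.0941
time_s: 14.82
ee_pos: [0.4429, 0.0976, 0.0415]
eef_rot: [-3.142, -0.0, -0.149]
force: [-0.1, 0.5, -0.4]
grip_width: 0.0477
time_s: 15.45
ee_pos: [0.4429, 0.0977, 0.1419]
eef_rot: [-3.141, -0.001, -0.149]
force: [-1.1, 0.1, -0.5]
grip_width: 0.0151
padS [0.5977 0.1142]
tool mm [150.6 -39.4  96.9] spin -0.0 after-spin axes use per-row; pos [0.4429 0.0977 0.1419] rot [-3.141e+00 -1.000e-03 -1.490e-01] t 15.45
```

The fingers hadn't closed before the lift, and the opening reads 15 mm, so the grip is empty. I'll look at the plug.

```bash
python3 -m creep '{"xyz":[[0,0,0],[0,0,0],[0,0,0],[0,0,0],[0,0,0]],"spin":[0,0,0,0,0]}' 94; python3 - <<'E'
from h import *
im=ctrl.camera("wrist"); cv2.imwrite("pics/w7.png",im[:,:,::-1])
E
```

```text
time_s: 16.08
ee_pos: [0.4428, 0.0976, 0.1414]
eef_rot: [3.142, 0.0, -0.149]
force: [0.6, -0.5, -0.1]
grip_width: 0.0619
```

View pics/w7.png

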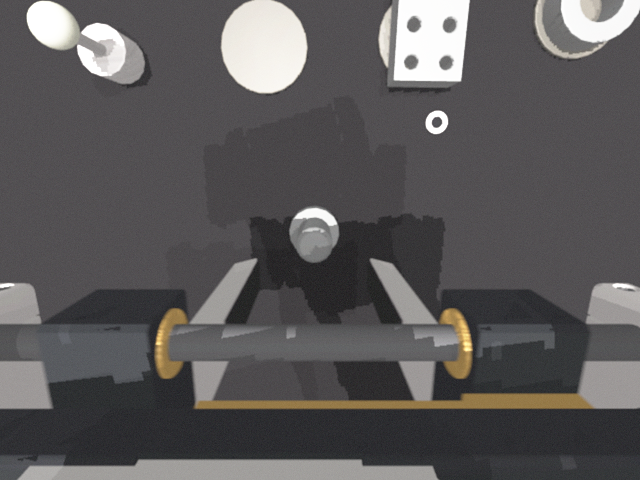

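The plug still stands undisturbed at (314,233). Its top is at (314,246). I'll descend with the fingers at 62 mm and wait for a full close this time.

```bash

python3 -m creep '{"xyz":[[0,0,30],[0,0,35],[0,0,22],[0,0,8],[0,0,5]],"spin":[0,0,0,0,0]}' 60
python3 -m creep '{"xyz":[[0,0,0],[0,0,0],[0,0,0],[0,0,0],[0,0,0]],"spin":[0,0,0,0,0]}' 15 45
python3 -m creep '{"xyz":[[0,0,0],[0,0,0]],"spin":[0,0]}'
```

```text
time_s: 16.75
ee_pos: [0.4431, 0.0977, 0.0416]
eef_rot: [-3.141, -0.0, -0.149]
force: [-0.7, 0.2, 0.7]
grip_width: 0.0599
time_s: 17.38
ee_pos: [0.443, 0.0976, 0.0418]
eef_rot: [-3.142, -0.001, -0.149]
force: [-1.3, -2.0, 4.2]
grip_width: 0.0273
time_s: 17.62
ee_pos: [0.443, 0.0976, 0.0418]
eef_rot: [-3.142, -0.0, -0.149]
force: [-1.4, -1.9, 5.9]
grip_width: 0.027
```

```bash

python3 -m creep '{"xyz":[[0,0,-15],[0,0,-35],[0,0,-40],[0,0,-10],[0,0,0]],"spin":[0,0,0,0,0]}'
python3 -m creep '{"xyz":[[25,-6.5,0],[45,-12,0],[45,-12,0],[28,-7,0],[7.5,-2,0]],"spin":[0,0,0,0,0]}'
python3 -m creep '{"xyz":[[0,0,0],[0,0,0]],"spin":[0,0]}'
python3 d.py padS .046 -.149
python3 - <<'E'
from pos import *
m=ctrl.camera_model("wrist")
im=ctrl.camera("wrist"); cv2.imwrite("pics/w8.png",im[:,:,::-1])
E
```

```text
time_s: 18.25
ee_pos: [0.4427, 0.0976, 0.1414]
eef_rot: [-3.141, -0.0, -0.149]
force: [0.4, -0.1, -3.6]
grip_width: 0.0273
time_s: 18.88
ee_pos: [0.5977, 0.1143, 0.1388]
eef_rot: [3.141, 0.003, -0.149]
force: [-0.1, -0.4, -2.2]
grip_width: 0.0272
time_s: 19.12
ee_pos: [0.5967, 0.1143, 0.1411]
eef_rot: [3.141, 0.001, -0.149]
force: [-0.9, -0.4, -2.6]
grip_width: 0.0271
padS [0.5977 0.1142]
tool mm [ 1.  -0.1 95.1] spin -0.0 after-spin axes use per-row; pos [0.5967 0.1143 0.1411] rot [ 3.141e+00  1.000e-03 -1.490e-01] t 19.125
```

View pics/w8.png

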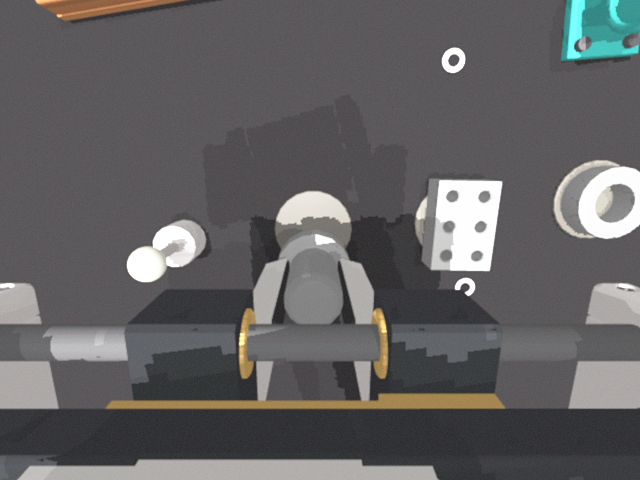

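The plug is held upright over the sphere-side pad, whose centre is at (313,229). Lowering.

```bash

python3 -m creep '{"xyz":[[1,0,25],[0,0,35],[0,0,20],[0,0,8],[0,0,3]],"spin":[0,0,0,0,0]}'
python3 -m creep '{"xyz":[[0,0,1],[0,0,0.8],[0,0,0.8],[0,0,0]],"spin":[0,0,0,0]}'
```

```text
time_s: 19.8
ee_pos: [0.5988, 0.1142, 0.0509]
eef_rot: [-3.141, -0.001, -0.149]
force: [0.3, 0.5, -2.3]
grip_width: 0.027
time_s: 20.3
ee_pos: [0.5986, 0.1142, 0.048]
eef_rot: [-3.142, -0.0, -0.149]
force: [-0.5, 0.5, -3.0]
grip_width: 0.0271
```

```bash

python3 -m creep '{"xyz":[[0,0,0.8],[0,0,0.8],[0,0,0.4],[0,0,0]],"spin":[0,0,0,0]}'
```

```text
time_s: 20.8
ee_pos: [0.5986, 0.1142, 0.0459]
eef_rot: [3.142, -0.0, -0.149]
force: [-0.1, 0.1, -3.2]
grip_width: 0.0273
```

```bash

python3 -m creep '{"xyz":[[0,0,0.5],[0,0,0]],"spin":[0,0]}'
python3 -m creep '{"xyz":[[0,0,0.5],[0,0,0]],"spin":[0,0]}'
```

```text
time_s: 21.05
ee_pos: [0.5986, 0.1142, 0.0458]
eef_rot: [-3.142, -0.0, -0.149]
force: [-3.4, -0.8, 4.4]
grip_width: 0.027
time_s: 21.3
ee_pos: [0.5986, 0.1142, 0.0458]
eef_rot: [-3.142, -0.0, -0.149]
force: [-6.4, -1.2, 11.3]
grip_width: 0.027
```

```bash

python3 -m creep '{"xyz":[[0,0,-0.6],[0,0,0]],"spin":[0,0]}'
python3 -m creep '{"xyz":[[0,0,0],[0,0,0],[0,0,0],[0,0,0]],"spin":[0,0,0,0]}' 55
python3 -m creep '{"xyz":[[0,0,-15],[0,0,-30],[0,0,-40],[0,0,-15],[0,0,0]],"spin":[0,0,0,0,0]}'
python3 d.py vb .15 .634
python3 - <<'E'
from h import *
im=ctrl.camera("wrist"); cv2.imwrite("pics/w9.png",im[:,:,::-1])
E
```

```text
time_s: 21.55
ee_pos: [0.5986, 0.1142, 0.0458]
eef_rot: [-3.142, -0.0, -0.149]
force: [-4.1, -0.6, 4.7]
grip_width: 0.0272
time_s: 22.05
ee_pos: [0.5985, 0.1142, 0.0454]
eef_rot: [-3.142, -0.0, -0.149]
force: [0.4, 0.2, 0.1]
grip_width: 0.0551
time_s: 22.68
ee_pos: [0.5988, 0.1142, 0.1462]
eef_rot: [-3.141, -0.002, -0.149]
force: [-0.6, 0.0, -0.7]
grip_width: 0.0546
vb [0.3728 0.303 ]
tool mm [-251.5 -153.    -3.8] spin -0.783 after-spin axes use per-row; pos [0.5988 0.1142 0.1462] rot [-3.141e+00 -2.000e-03 -1.490e-01] t 22.675
```

View pics/w9.png

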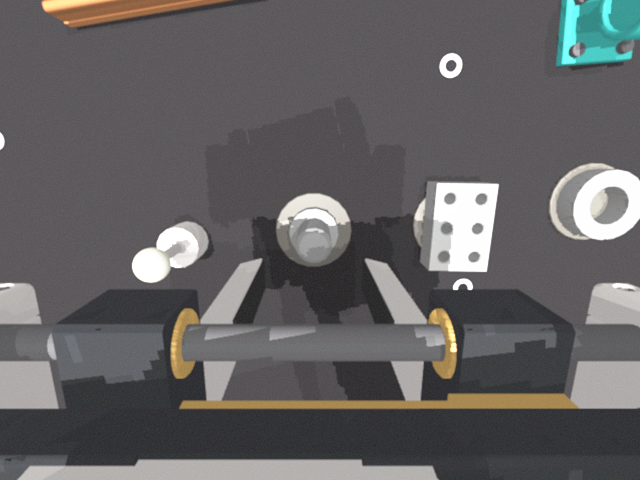

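The plug stands concentric on its pad at about (314,231). Now the V-block.

```bash

python3 -m creep '{"xyz":[[-30,-18,0],[-48,-29,0],[-48,-29,0],[-48,-29,0],[-46,-29,0]],"spin":[0,0,0,0,0]}' 85
python3 -m creep '{"xyz":[[-25,-15,0],[-6.5,-4,0],[0,0,0]],"spin":[0,0,-0.1]}'
python3 -m creep '{"xyz":[[0,0,0],[0,0,0],[0,0,0],[0,0,0],[0,0,0]],"spin":[-0.17,-0.17,-0.17,-0.173,0]}'
python3 d.py vb .15 .634
python3 - <<'E'
from pos import *
m=ctrl.camera_model("wrist")
im=ctrl.camera("wrist"); cv2.imwrite("pics/w10.png",im[:,:,::-1])
R=np.array(m["R"]);t=np.array(m["t"])
c,s=np.cos(.634),np.sin(.634);q=P["vb"]
for a,b in((25,20),(25,-20),(-25,-20),(-25,20)):
    X=np.array([q[0]+(c*a-s*b)/1e3,q[1]+(s*a+c*b)/1e3,.036])
    k=R@X+t; print(m["fx"]*k[0]/k[2]+m["cx"],m["fy"]*k[1]/k[2]+m["cy"])
E
```

```text
time_s: 23.35
ee_pos: [0.3988, 0.2799, 0.144]
eef_rot: [3.14, 0.002, -0.149]
force: [0.5, 0.7, 1.2]
grip_width: 0.0849
time_s: 23.72
ee_pos: [0.3724, 0.3027, 0.1445]
eef_rot: [3.141, 0.001, -0.047]
force: [-0.0, -0.3, -0.2]
grip_width: 0.0847
time_s: 24.35
ee_pos: [0.373, 0.3022, 0.1447]
eef_rot: [3.142, 0.001, 0.632]
force: [0.2, 1.0, 0.5]
grip_width: 0.085
vb [0.3728 0.303 ]
tool mm [ 0.3 -0.7 -5.3] spin -0.002 after-spin axes use per-row; pos [0.373  0.3022 0.1447] rot [3.142e+00 1.000e-03 6.320e-01] t 24.35
287.23391104448154 207.80447385103946
336.981147198789 207.68699214037832
336.15232590287167 266.85633033094
288.4260068846702 266.96402357084634
```

View pics/w10.png

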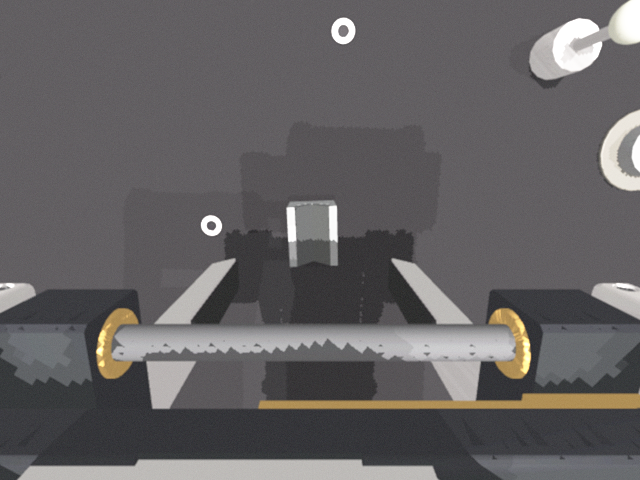

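The V-block lies as predicted, with its top face from (287,206) to (337,265), groove up. Gripping it with the tips about 6 mm above its underside.

```bash

python3 -m creep '{"xyz":[[0.3,-0.7,30],[0,0,40],[0,0,30],[0,0,12],[0,0,4.5]],"spin":[0,0,0,0,0]}' 75
python3 -m creep '{"xyz":[[0,0,0],[0,0,0],[0,0,0],[0,0,0],[0,0,0]],"spin":[0,0,0,0,0]}' 25 45
python3 -m creep '{"xyz":[[0,0,0],[0,0,0]],"spin":[0,0]}'
```

```text
time_s: 25.02
ee_pos: [0.3726, 0.3035, 0.0288]
eef_rot: [3.142, 0.0, 0.632]
force: [0.2, -0.4, -0.5]
grip_width: 0.0753
time_s: 25.65
ee_pos: [0.3726, 0.3037, 0.0293]
eef_rot: [3.141, -0.001, 0.634]
force: [-0.9, -1.5, 5.9]
grip_width: 0.0398
time_s: 25.9
ee_pos: [0.3726, 0.3037, 0.0293]
eef_rot: [3.141, -0.0, 0.634]
force: [-0.2, -2.0, 5.8]
grip_width: 0.0396
```

```bash

python3 -m creep '{"xyz":[[0,0,-20],[0,0,-40],[0,0,-45],[0,0,-15],[0,0,0]],"spin":[0,0,0,0,0]}'
python3 -m creep '{"xyz":[[0,0,0],[0,0,0],[0,0,0],[0,0,0],[0,0,0]],"spin":[0.15,0.17,0.17,0.17,0.123]}'
python3 -m creep '{"xyz":[[0,0,0],[0,0,0]],"spin":[0,0]}'
python3 -c "
from d import *
delta(.586,-.0108,.0583,-.149)"
```

```text
time_s: 26.52
ee_pos: [0.3723, 0.3036, 0.1486]
eef_rot: [-3.142, -0.0, 0.634]
force: [-0.7, -0.2, -3.4]
grip_width: 0.0397
time_s: 27.15
ee_pos: [0.3717, 0.3031, 0.1466]
eef_rot: [3.139, 0.003, -0.154]
force: [0.6, 0.5, -4.2]
grip_width: 0.0396
time_s: 27.4
ee_pos: [0.3721, 0.3034, 0.1479]
eef_rot: [3.14, 0.001, -0.146]
force: [0.5, 0.8, -2.6]
grip_width: 0.0397
tool mm [257.5 279.6  89.6] spin 0.003 after-spin axes use per-row; pos [0.3721 0.3034 0.1479] rot [ 3.14e+00  1.00e-03 -1.46e-01] t 27.4
```

```bash

python3 -m creep '{"xyz":[[20,22,0],[36,39,0],[36,39,0],[36,39,0],[36,39,0]],"spin":[0,0,0,0,0]}'
python3 -m creep '{"xyz":[[36,39,0],[34,37,0],[18,20,0],[5,5,0],[0,0,0]],"spin":[0,0,0,0,0]}'
python3 -m creep '{"xyz":[[0,0,0],[0,0,0]],"spin":[0,0]}'
python3 - <<'E'
from d import *
delta(.586,-.0108,.0583,-.149)
im=ctrl.camera("wrist"); cv2.imwrite("pics/w11.png",im[:,:,::-1])
E
```

```text
time_s: 28.02
ee_pos: [0.5088, 0.1016, 0.1485]
eef_rot: [3.142, 0.0, -0.147]
force: [0.3, 0.4, -2.2]
grip_width: 0.0393
time_s: 28.65
ee_pos: [0.5848, -0.0102, 0.1484]
eef_rot: [-3.142, 0.001, -0.148]
force: [-0.8, 0.6, -3.2]
grip_width: 0.0398
time_s: 28.9
ee_pos: [0.5848, -0.0097, 0.1491]
eef_rot: [-3.142, -0.0, -0.148]
force: [0.1, -0.3, -2.3]
grip_width: 0.0397
tool mm [ 1.3  0.9 90.8] spin 0.001 after-spin axes use per-row; pos [ 0.5848 -0.0097  0.1491] rot [-3.142 -0.    -0.148] t 28.9
```

View pics/w11.png

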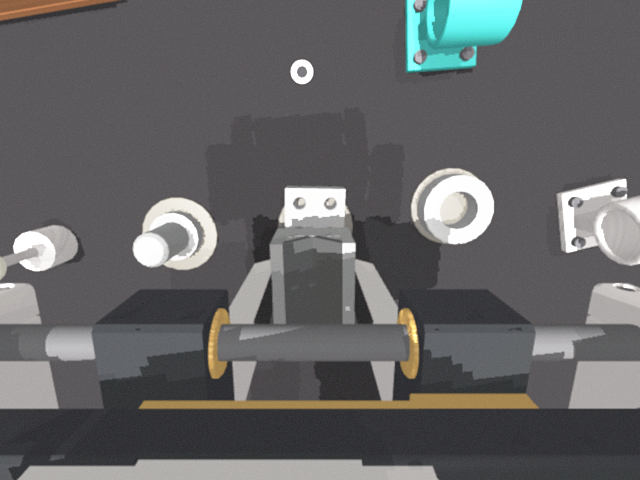

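The V-block is level and in line with the block, which spans (285,188) to (345,188) ahead of it. Lowering.

```bash

python3 -m creep '{"xyz":[[1.3,0.9,20],[0,0,35],[0,0,20],[0,0,8],[0,0,3]],"spin":[0,0,0,0,0]}'
python3 -m creep '{"xyz":[[0,0,1],[0,0,0.8],[0,0,0.8],[0,0,0]],"spin":[0,0,0,0]}'
python3 -m creep '{"xyz":[[0,0,0.6],[0,0,0]],"spin":[0,0]}'
```

```text
time_s: 29.58
ee_pos: [0.5864, -0.0114, 0.0632]
eef_rot: [-3.142, -0.0, -0.149]
force: [-1.0, -0.3, -2.8]
grip_width: 0.0396
time_s: 30.08
ee_pos: [0.5863, -0.0116, 0.0605]
eef_rot: [-3.142, -0.0, -0.149]
force: [0.1, -0.3, -2.8]
grip_width: 0.0399
time_s: 30.32
ee_pos: [0.5862, -0.0116, 0.0597]
eef_rot: [3.142, 0.0, -0.149]
force: [-0.2, -0.2, -2.5]
grip_width: 0.0398
```

```bash

python3 -m creep '{"xyz":[[0,0,0.6],[0,0,0.5],[0,0,0]],"spin":[0,0,0]}'
python3 -m creep '{"xyz":[[0,0,0.5],[0,0,0]],"spin":[0,0]}'
```

```text
time_s: 30.7
ee_pos: [0.5862, -0.0116, 0.0586]
eef_rot: [-3.142, 0.0, -0.149]
force: [-0.4, 0.6, -2.4]
grip_width: 0.0399
time_s: 30.95
ee_pos: [0.5863, -0.0116, 0.0584]
eef_rot: [-3.142, -0.0, -0.149]
force: [-1.2, -0.6, 1.7]
grip_width: 0.0397
```

Contact (Fz +1.7). Releasing and lifting straight up.

```bash

python3 -m creep '{"xyz":[[0,0,0],[0,0,0],[0,0,0],[0,0,0]],"spin":[0,0,0,0]}' 62
python3 -m creep '{"xyz":[[0,0,-10],[0,0,-25],[0,0,-40],[0,0,-40],[0,0,-15]],"spin":[0,0,0,0,0]}'
python3 -m creep '{"xyz":[[-30,0,0],[-50,0,0],[-50,0,0],[-40,0,0],[0,0,0]],"spin":[0,0,0,0,0]}'
python3 -m creep '{"xyz":[[0,0,0],[0,0,0]],"spin":[0,0]}'
python3 - <<'E'
from h import *
for n in("wrist","top","side"):
    im=ctrl.camera(n); cv2.imwrite(f"pics/f_{n}.png",im[:,:,::-1])
crop("pics/f_top.png","pics/ft.png",180,170,240,80,3)
crop("pics/f_side.png","pics/fs.png",210,130,200,250,2)
E
```

```text
time_s: 31.45
ee_pos: [0.5863, -0.0116, 0.0582]
eef_rot: [3.142, -0.0, -0.149]
force: [-0.1, -0.4, 0.1]
grip_width: 0.0623
time_s: 32.08
ee_pos: [0.5869, -0.0116, 0.191]
eef_rot: [-3.141, -0.004, -0.149]
force: [0.6, 0.5, -1.2]
grip_width: 0.0617
time_s: 32.7
ee_pos: [0.4164, 0.014, 0.188]
eef_rot: [-3.142, 0.0, -0.149]
force: [-0.2, -0.9, 0.5]
grip_width: 0.0623
time_s: 32.95
ee_pos: [0.4187, 0.0135, 0.1879]
eef_rot: [3.142, 0.0, -0.149]
force: [-0.3, -1.3, 0.6]
grip_width: 0.062
```

View pics/ft.png

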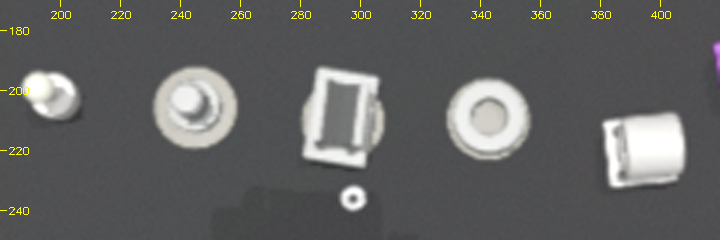

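View pics/fs.png

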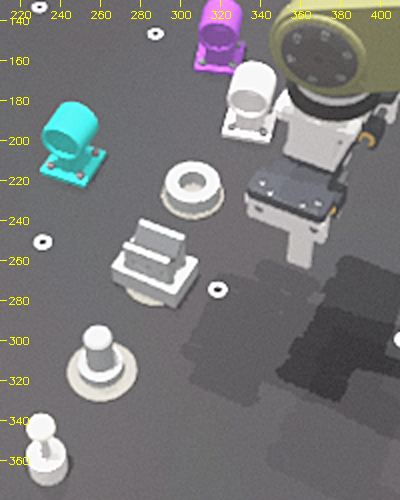

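View pics/f_wrist.png

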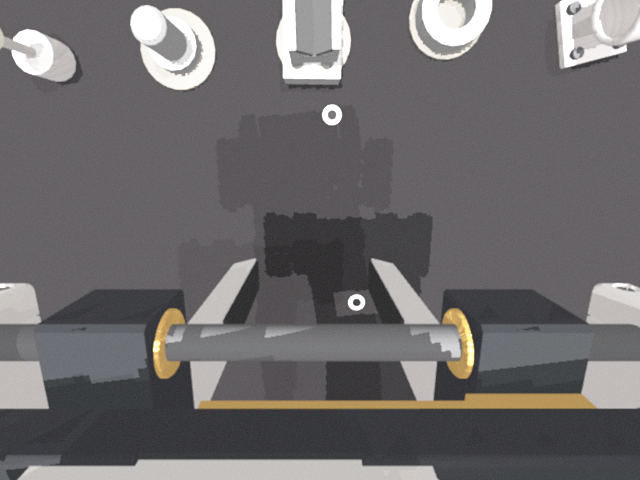

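The top view shows the four gauges concentric on their supports: plug at (245,205), block with V-block at (294,209), ring at (343,209). Nothing else has moved and the gripper is clear. Handing in.

```bash
python3 -c "
from pos import *
c=bp('top',293.3,208.6,.029)[:2];print('block-pad mm',(c-P['padM'])*1e3)
ctrl.hand_in();print(ctrl.get_obs()['time_s'])"
```

```text
block-pad mm [0.59453049 0.80818924]
the job is handed in; nothing more can be done
the job is handed in; nothing more can be done
```

All four gauges are set out and the job is handed in, at about 33 s on the robot's clock. The ring is flat on the bracket-side pad and the plug is upright on the sphere-side pad. The block is on the middle pad, with the V-block on top, groove up along its length. Each was lowered until the wrist force showed contact, then released.

- **Last checks:** the final top, side and wrist pictures show all four seated. The block measures about 1 mm off its pad centre. The ring, plug and V-block I judged by eye as centred. The bracket and sphere were not touched. The joystick box was not approached, though my last close crops did not include it.
- **Missed grasp:** my first grip on the plug came up empty because the fingers had not finished closing before the lift. A picture showed the plug still standing in place, and the second grip worked.
- **Camera disagreement:** the side camera placed the pads about 4 mm away from where the top camera did. The wrist camera agreed with the top camera to within 1 to 3 mm, so I used the top camera's positions.

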